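# Make up two conservation kits from the stock

## Robot

A 6-joint arm with a two-finger parallel gripper is mounted at the origin on a cart in front of the work surface, level with it; the furniture and walls round the work are solid. World frame = base frame: x ahead of the robot, y to its left, z up, the work surface at z = 0. Lengths are in mm, angles in rad, forces in N, time in s.
With the tool pointing down it reaches from about 325 to 850 mm from the base axis. Payload 15.5 kg.
Tool frame: the origin (TCP) lies at the very end of the fingers, on their centre line; the grasp point (between the pads) lies 19 mm behind it; z points along the fingers, y is the line along which they close (so a half turn about z gives the same grasp; the last joint's range is limited). The gripper opens to 91 mm and grips with 3 to 60 N. Pads are 32 mm wide; open, the fingers measure 118 mm over their backs; the gripper's body (76 mm by 178 mm) begins 60 mm behind the grasp point.
Start: joints at [1.129, 0.494, 1.345, -0, 1.302, -0.096], TCP at [212.427, 587.794, 213.915] pointing down, gripper open.
Joint ranges: [-2.91, 2.91], [-0.82, 2.16], [0.22, 2.67], [-1.22, 4.37], [0.12, 2.79], [-3.08, 3.08]. Speed limits (rad/s): [1.89, 1.89, 2.57, 3.01, 3.01, 3.01].

## Interface

Orientations are given as a unit quaternion [w, x, y, z].
In Python, from plant import env, read_camera gives the robot as it stands (env), with the cameras as plain functions.
- The arm moves only by the tool drive_effector, called after ">>>" by a JSON object that holds its "api" and its "payload", one argument or row to a line. Schema: {"type":"object","properties":{"motion":{"type":"array","items":{"type":"number"},"minItems":4,"maxItems":40},"jaw":{"type":"number"},"only":{"type":"string"},"quiet":{"type":"boolean"},"lines":{"type":"string"}},"required":["motion"],"additionalProperties":false}. motion is one flat list of numbers that holds 1 to 10 rows one after another, with no inner brackets; each row has 4 numbers: dx, dy, dz in mm, then a turn about the tool's z in rad; each row is the pose to reach, as a shift and turn from the pose commanded when the call began, along the tool's axes at that moment; what a row does not reach only later rows make up. A row lasts 1/8 s, in which the tool goes at most 62.5 mm and 0.188 rad, less where a joint would pass 70% of its speed; a pose out of reach is approached as far as the arm can. jaw is the finger opening in mm, set as the call begins (left out keeps the last). The fingers move at their own pace and stop on an object; the grip force is fixed at half the most. Time passes only in rows, so rows that do not move let the fingers close. The tool returns the time, the measured TCP pose, the force, the opening and the grip force at its end. only (a regular expression) keeps the lines of the reply that match it, lines (a string "A,B") keeps lines A to B, and quiet returns only ok. Input that does not fit is refused with a message, and nothing moves.
- env.sense(): the state, without advancing time (a new reading comes with each control period).
- read_camera(name): name is "side" or "top"; returns a dict with "image" (400x640x3 uint8, red, green, blue), "fx", "fy", "cx", "cy" (pixels), "R" (3x3) and "t" (3): a world point X has camera coordinates R X + t. Camera axes: x right, y down, z forward; pixel columns grow to the right and rows downward; lengths in mm; the calibration is good to about 2 mm. A picture is of the moment at which its call begins. There is no depth.
- env.hand_in(): hands the job in; it is judged then, once.
The state is a dict: "time_s": time; "qpos": joint angles; "joint_velocities": joint speeds; "joint_efforts": joint torques, N m; "tcp_pos": TCP position; "ee_rot": TCP orientation; "force": force on the tool from outside, world axes, zero at the start; "wrist_torque": the same for the moment, N m; "width": finger opening in mm; "gripper_force": force on a finger pad.
Only numpy, scipy, OpenCV 4.12 (cv2) and the standard library are available. Lean on these libraries where they do the work, as an engineer would, in place of code of your own. Each camera call takes 0.05 s, during which the arm holds its last target. There are 200 camera calls.

## Task

Make up two kits from the stock standing on the desk: the sewing kit in the blue tray is the red thread spool and the brass weight, the facing kit in the white tray is the yellow tape roll and the white bottle with the blue cap. Set each thing down gently, not dropped, upright and flat on the floor of a compartment, one thing to a compartment (either one of that tray). Leave the steel weight and the white-lidded jar where they stand.

Things in the scene. Friction and masses are not known exactly. Their poses are not given: they have to be found in the camera images.
- tray_blue: the blue tray: shallow plastic kit tray, fixed to the desk, 76 (x) x 148 (y) x 18 mm, a finger tab at each end (170 mm over the tabs). Two equal open compartments, each 68 x 68 mm inside, centred at y = +36 and y = -36 mm; floor 12 mm and wall tops 18 mm above the desk, walls 4 mm thick. Origin: centre of the underside; y along the long side, z up.
- tray_white: the white tray: shallow plastic kit tray, fixed to the desk, 76 (x) x 148 (y) x 18 mm, a finger tab at each end (170 mm over the tabs). Two equal open compartments, each 68 x 68 mm inside, centred at y = +36 and y = -36 mm; floor 12 mm and wall tops 18 mm above the desk, walls 4 mm thick. Origin: centre of the underside; y along the long side, z up.
- thread_spool: spool of dark red thread with white end flanges, upright, 32 mm across, 42 mm tall, about 20 g. Origin: centre of its underside; z up along its axis.
- weight_1: brass (gold) pressing weight with a small knob on top, body 45 mm across, its straight side reaching to about 25 mm, 40 mm tall with the knob, about 0.3 kg. Origin: centre of its underside; z up along its axis.
- tape_roll: roll of yellow tape lying flat, 48 mm across, 30 mm tall, hole in the middle, about 40 g. Origin: centre of its underside; z up along its axis.
- bottle_white: white bottle with a blue cap, body 42 mm across, 91 mm tall (straight body to about 60 mm, cap 28 mm across), about 80 g. Origin: centre of its underside; z up along its axis.
- weight_0: steel (silver-grey) pressing weight with a knob, 38 mm across, 46 mm tall; not wanted, stays where it stands. Origin: centre of its underside; z up along its axis. To the left of the stock, as the robot sees it, lies a paper stack 95 mm high with an open case on it reaching 220 mm: cross these high (over 0.3 m) or keep in front of them.
- pigment_white: low jar with white lid, 55 mm across, 44 mm tall; not wanted, stays where it stands. Origin: centre of its underside; z up along its axis.

How it is judged:
By the outcome, as a careful person would: the job done as asked, in the order asked, and still so for the second after the job is handed in, with the robot touching nothing.
It also fails if it takes over 90 s, if anything falls off the work surface, if the arm or the gripper's body presses on something with over 40 N, if the wrist force passes 120 N, or if a joint passes its speed limit or range.

## Working session

There is one attempt and no reset: what is moved stays moved. The work goes in short steps, Python scripts to look and compute and a tool call to move; the robot and the scene stay as the last step left them, time stands still between calls to the robot, and variables do not carry over. Pictures are saved under pics/ and viewed, at most 14 in all, crops included, and the job is handed in when it is done.

```bash
ls; mkdir -p pics; python3 - <<'E'
from plant import env, read_camera
import cv2
s=env.sense();print(s)
for n in("side","top"):
    c=read_camera(n);print(n,{k:c[k] for k in c if k!="image"})
    cv2.imwrite(f"pics/{n}0.png",c["image"][:,:,::-1])
E
```

```text
pics
plant.py
{'time_s': 0.0, 'qpos': array([ 1.12851364e+00,  4.94187665e-01,  1.34612768e+00, -1.00503777e-05,
        1.30253731e+00, -9.55257888e-02]), 'joint_velocities': array([ 0.00085766, -0.0016804 , -0.00107303, -0.00141606, -0.00086456,
        0.00109355]), 'joint_efforts': array([ 5.02851370e-03, -8.78817058e+01, -3.81841564e+01,  7.10492092e-02,
        5.35763043e-02, -6.13040993e-05]), 'tcp_pos': array([212.25250344, 587.43783862, 213.33666738]), 'ee_rot': array([-1.62704540e-04,  1.72509774e-01,  9.85007605e-01, -6.08645336e-04]), 'force': array([-0.23505556, -0.6664094 , -0.07978124]), 'wrist_torque': array([-0.02779079, -0.01688625, -0.00132313]), 'gripper_force': 0.0, 'width': 91.1055030267643}
side {'fx': 398.19000669980966, 'fy': 398.19000669980966, 'cx': 319.49150104749236, 'cy': 204.08835547417038, 'R': array([[ 0.91158415, -0.41025227, -0.0265971 ],
       [-0.1853373 , -0.35234941, -0.91733308],
       [ 0.3669665 ,  0.84115573, -0.39723119]]), 't': array([-542.08654816,  135.97073362,  699.57904171])}
top {'fx': 490.1067071469751, 'fy': 490.1067071469751, 'cx': 322.68835006132446, 'cy': 206.59421963357067, 'R': array([[ 0.00378161, -0.99996731,  0.00714628],
       [-0.98688017, -0.00488543, -0.1613805 ],
       [ 0.16141014, -0.00644224, -0.98686639]]), 't': array([-76.25531825, 554.36392668, 929.95889703])}
```

View pics/top0.png

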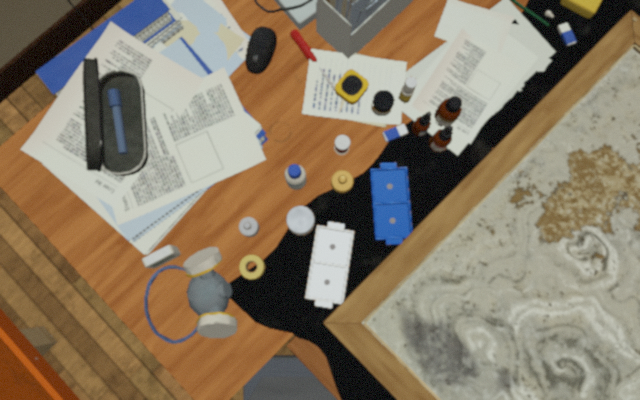

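View pics/side0.png

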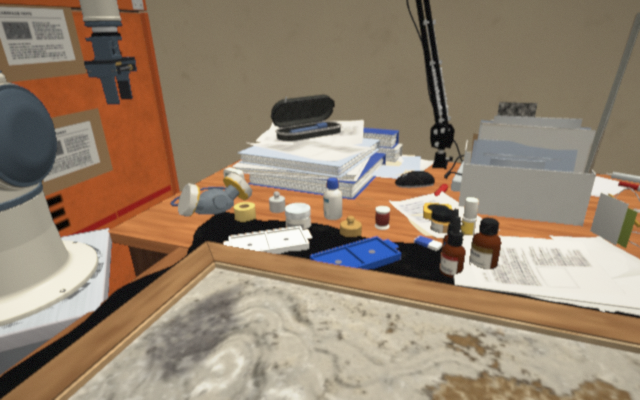

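The top view shows the spool near (342,144), brass weight (342,181), bottle (295,173), tape (251,267), steel weight (248,226), jar (300,220), white tray (329,265) and blue tray (391,203). The side view shows the same objects between columns 230 and 400. I'll enlarge both.

```bash
python3 - <<'E'
import cv2
a=cv2.imread("pics/top0.png")[125:315,225:425];cv2.imwrite("pics/topc.png",cv2.resize(a,None,fx=3.15,fy=3.15,interpolation=cv2.INTER_CUBIC)[:600])
a=cv2.imread("pics/side0.png")[170:280,220:420];cv2.imwrite("pics/sidec.png",cv2.resize(a,None,fx=4,fy=4,interpolation=cv2.INTER_CUBIC))
E
```

```text
(no output)
```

View pics/topc.png

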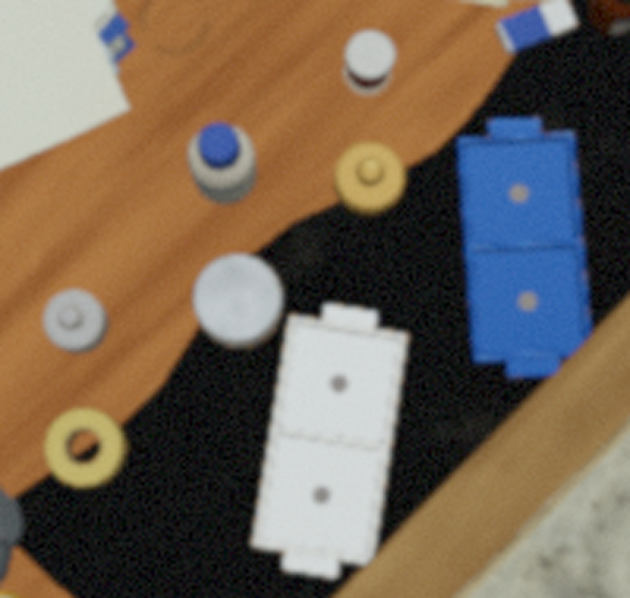

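View pics/sidec.png

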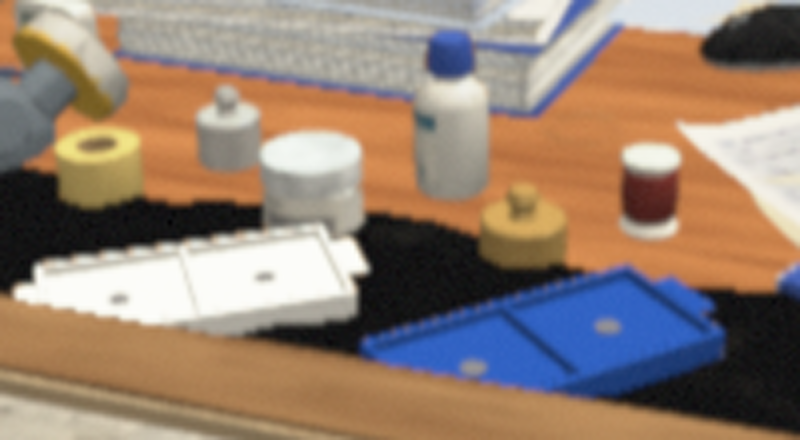

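Crop positions read, top then side. Spool lid: (370,54) and (652,157). Brass knob: (370,168) and (523,190). Bottle cap: (219,138) and (451,42). Tape: (85,444) and (99,146). Tray floor dots: white at (339,383)/(321,495), blue at (519,193)/(527,301).

```bash
cat > h.py <<'E'
import numpy as np
from plant import env, read_camera
_c={}
def cam(n,new=False):
    if n not in _c or new:_c[n]=read_camera(n)
    return _c[n]
def ray(n,uv):
    c=cam(n);d=c["R"].T@np.array([(uv[0]-c["cx"])/c["fx"],(uv[1]-c["cy"])/c["fy"],1.]);return -c["R"].T@c["t"],d
def atz(n,uv,z):
    o,d=ray(n,uv);return o+d*(z-o[2])/d[2]
def tri(uv1,uv2):
    A=0;b=0
    for n,uv in(("top",uv1),("side",uv2)):
        o,d=ray(n,uv);d=d/np.linalg.norm(d);P=np.eye(3)-np.outer(d,d);A=A+P;b=b+P@o
    return np.linalg.solve(A,b)
def proj(n,X):
    c=cam(n);p=c["R"]@X+c["t"];return np.array([c["fx"]*p[0]/p[2]+c["cx"],c["fy"]*p[1]/p[2]+c["cy"]])
T=lambda x,y:(225+x/3.15-.34,125+y/3.15-.34)
S=lambda x,y:(220+x/4-.37,170+y/4-.37)
def tool(target,yaw=None):
    "shift in tool axes from current pose to target TCP"
    from scipy.spatial.transform import Rotation as Ro
    s=env.sense();q=s["ee_rot"];R=Ro.from_quat([*q[1:],q[0]]).as_matrix()
    return R.T@(np.array(target)-s["tcp_pos"]),np.degrees(np.arctan2(R[1,1],R[0,1]))
E
python3 - <<'E'
from h import *
np.set_printoptions(precision=1,suppress=True)
for n,t,s,z in[("spool",(370,54),(652,157),42),("brassknob",(370,168),(523,188),40),("bottle",(219,138),(451,38),91),("tape",(85,444),(99,146),30),("steel",(69,316),(227,93),46),("jar",(238,298),(311,152),44),
 ("w1",(339,383),(265,276),12),("w2",(321,495),(120,298),12),("b1",(519,193),(608,326),12),("b2",(527,301),(473,367),12)]:
    print(n,atz("top",T(*t),z),atz("side",S(*s),z),tri(T(*t),S(*s)))
print("brass body",atz("top",T(370,178),25))
for n,L in(("W",[(290,316),(409,334),(375,563),(251,547)]),("B",[(458,140),(575,132),(592,345),(473,360)])):
    P=np.array([atz("top",T(*p),18) for p in L]);print(n,P[:,:2].tolist(),P.mean(0))
print(tool([0,0,0]))
E
```

```text
spool [ 689.5 -113.    42. ] [ 690.1 -115.1   42. ] [ 690.4 -113.4   41. ]
brassknob [ 614.3 -112.9   40. ] [ 613.8 -113.8   40. ] [ 614.4 -112.9   39.5]
bottle [621.1 -18.6  91. ] [618.7 -21.2  91. ] [620.8 -18.3  89.9]
tape [438.1  66.3  30. ] [437.8  64.4  30. ] [438.2  66.4  29.1]
steel [517.1  76.3  46. ] [516.6  68.6  46. ] [518.2  76.6  42.7]
jar [529.2 -29.4  44. ] [530.8 -29.4  44. ] [529.9 -29.6  44.1]
w1 [478.6 -93.9  12. ] [479.8 -92.9  12. ] [479.  -94.   12.6]
w2 [407.1 -82.4  12. ] [408.8 -81.9  12. ] [407.9 -82.6  12.5]
b1 [ 604.3 -212.4   12. ] [ 605.8 -211.8   12. ] [ 604.7 -212.5   12.5]
b2 [ 532.5 -216.3   12. ] [ 533.8 -215.8   12. ] [ 533.  -216.4   12.5]
brass body [ 611.  -113.6   25. ]
W [[521.2145747196444, -62.02701947523674], [509.88558913326636, -138.81400505019175], [364.87684178824145, -116.43010231214207], [374.49689871712246, -38.2942607406538]] [442.6 -88.9  18. ]
B [[638.418835824623, -171.94760830620856], [644.2570848964173, -249.2007245905445], [503.30028168076706, -256.77666070370014], [493.2642644471665, -179.88506398171768]] [ 569.8 -214.5   18. ]
(array([  -0. , -624.7,  214. ]), np.float64(70.12871567194844))
```

```bash
python3 - <<'E'
from h import *
np.set_printoptions(precision=1,suppress=True)
print("frame corner",tri((326,323),(211,246)))
for z in(0,20,40,60):print(z,atz("top",(326,323),z),atz("top",(412,240),z),atz("top",(480,172),z))
print("stack corner",atz("top",(266,155),95),atz("side",(366,172),95),"front",atz("top",(148,250),95))
print("headset pads",tri((205,256),(237,180)),tri((222,330),(190,200)))
for z in(30,60):print("hs edge",atz("top",(231,290),z),atz("top",(220,255),z))
E
```

```text
frame corner [331.9 -81.9  27.1]
0 [325.6 -81.7   0. ] [ 493.2 -258.7    0. ] [ 637.8 -406.2    0. ]
20 [327.  -81.4  20. ] [ 491.3 -254.9   20. ] [ 633.  -399.5   20. ]
40 [328.4 -81.1  40. ] [ 489.4 -251.1   40. ] [ 628.3 -392.8   40. ]
60 [329.8 -80.8  60. ] [ 487.5 -247.3   60. ] [ 623.5 -386.1   60. ]
stack corner [646.3  35.6  95. ] [701.3 -24.9  95. ] front [463.4 250.3  95. ]
headset pads [450.2 152.5  63.1] [321.5 116.   48.5]
hs edge [390.3 105.5  30. ] [458.8 129.7  30. ]
hs edge [390.5 100.2  60. ] [456.9 123.6  60. ]
```

```bash
python3 - <<'E'
from h import *
np.set_printoptions(precision=1,suppress=True)
for p in([480,60,200],[690,-113,120]):print(*tool(p))
E
```

```text
[-431.  -405.3   13.9] 70.13288671055385
[-687.3 -496.6   93.9] 70.13288671055385
```

>>> {"api": "drive_effector", "payload": {
  "motion": [-431, -405, 10, -0.347, -431, -405, 10, -0.347, -431, -405, 10, -0.347, -431, -405, 10, -0.347, -431, -405, 10, -0.347, -431, -405, 10, -0.347, -431, -405, 10, -0.347, -431, -405, 10, -0.347, -431, -405, 10, -0.347, -431, -405, 10, -0.347],
  "jaw": 60
}}

```text
time_s: 1.55
tcp_pos: [481.3, 57.6, 204.0]
ee_rot: [0.0, 0.001, 1.0, -0.0]
force: [-0.0, 0.6, 0.2]
width: 59.8
gripper_force: 0.0
```

```bash
python3 - <<'E'
from h import *
np.set_printoptions(precision=1,suppress=True)
for p in([690,-113,100],):print(*tool(p))
E
```

```text
[-209.  -170.2  104.2] 89.87740713510398
```

>>> {"api": "drive_effector", "payload": {
  "motion": [-209, -170, 104, 0, -209, -170, 104, 0, -209, -170, 104, 0, -209, -170, 104, 0, -209, -170, 104, 0, -209, -170, 104, 0, -209, -170, 104, 0]
}}

```text
time_s: 2.42
tcp_pos: [688.7, -109.2, 99.9]
ee_rot: [-0.0, -0.0, 1.0, 0.0]
force: [-0.5, 0.4, 0.1]
width: 60.1
gripper_force: 0.0
```

```bash
python3 - <<'E'
from h import *
np.set_printoptions(precision=1,suppress=True)
for p in([690,-113.2,9],):print(*tool(p))
E
```

```text
[-1.4 -4.  90.9] 90.00990694690141
```

>>> {"api": "drive_effector", "payload": {
  "motion": [-1, -4, 45, 0, -1, -4, 85, 0, -1, -4, 91, 0, -1, -4, 91, 0, -1, -4, 91, 0]
}}

```text
time_s: 3.05
tcp_pos: [691.3, -113.6, 11.1]
ee_rot: [0.001, -0.0, 1.0, -0.0]
force: [0.0, 0.2, 0.6]
width: 59.9
gripper_force: 0.0
```

>>> {"api": "drive_effector", "payload": {
  "motion": [0, 0, 0, 0, 0, 0, 0, 0, 0, 0, 0, 0, 0, 0, 0, 0, 0, 0, 0, 0, 0, 0, 0, 0],
  "jaw": 20
}}

```text
time_s: 3.8
tcp_pos: [690.2, -113.6, 9.1]
ee_rot: [0.0, -0.0, 1.0, -0.0]
force: [0.0, 0.0, 3.9]
width: 30.8
gripper_force: 30.0
```

>>> {"api": "drive_effector", "payload": {
  "motion": [0, 0, -40, 0, 0, 0, -70, 0, 40, -45, -70, 0, 86, -99, -70, 0, 86, -99, -70, 0, 86, -99, -70, 0, 86, -99, -70, 0]
}}

```text
time_s: 4.68
tcp_pos: [605.0, -211.7, 78.8]
ee_rot: [0.0, -0.001, 1.0, 0.0]
force: [-0.3, -0.1, 0.1]
width: 30.6
gripper_force: 30.0
```

```bash
python3 - <<'E'
from h import *
np.set_printoptions(precision=1,suppress=True)
for p in([604.5,-212.3,22],):print(*tool(p))
E
```

```text
[ 0.5 -0.6 56.8] 90.06470276315852
```

>>> {"api": "drive_effector", "payload": {
  "motion": [0, -1, 30, 0, 0, -1, 48, 0, 0, -1, 53, 0, 0, -1, 55, 0, 0, -1, 57, 0, 0, -1, 57, 0, 0, -1, 57, 0]
}}

```text
time_s: 5.55
tcp_pos: [604.3, -213.7, 22.3]
ee_rot: [0.0, -0.0, 1.0, -0.0]
force: [0.7, -0.2, 0.3]
width: 30.8
gripper_force: 30.0
```

>>> {"api": "drive_effector", "payload": {
  "motion": [0, 0, 0.7, 0, 0, 0, 0.7, 0, 0, 0, 0.7, 0]
}}

```text
time_s: 5.92
tcp_pos: [604.1, -213.6, 21.2]
ee_rot: [-0.0, -0.0, 1.0, 0.0]
force: [-0.3, -0.2, -0.8]
width: 30.7
gripper_force: 30.0
```

>>> {"api": "drive_effector", "payload": {
  "motion": [0, 0, 0.8, 0, 0, 0, 0.8, 0, 0, 0, 0.8, 0]
}}

```text
time_s: 6.3
tcp_pos: [604.3, -213.5, 21.0]
ee_rot: [0.0, -0.0, 1.0, -0.0]
force: [-2.7, 0.7, 10.0]
width: 30.7
gripper_force: 30.0
```

>>> {"api": "drive_effector", "payload": {
  "motion": [0, 0, 0, 0, 0, 0, 0, 0, 0, 0, 0, 0, 0, 0, 0, 0],
  "jaw": 46
}}

```text
time_s: 6.8
tcp_pos: [604.1, -213.5, 20.3]
ee_rot: [-0.0, -0.0, 1.0, 0.0]
force: [0.4, -0.7, 0.0]
width: 45.8
gripper_force: 0.0
```

>>> {"api": "drive_effector", "payload": {
  "motion": [0, 0, -30, 0, 0, 0, -75, 0, 0, 0, -75, 0]
}}

```text
time_s: 7.18
tcp_pos: [606.0, -214.4, 98.7]
ee_rot: [0.003, -0.0, 1.0, -0.001]
force: [0.3, -0.1, -0.6]
width: 45.9
gripper_force: 0.0
```

```bash
python3 - <<'E'
from h import *
import cv2
np.set_printoptions(precision=1,suppress=True)
c=read_camera("side")["image"][170:280,280:440,::-1];cv2.imwrite("pics/s1.png",cv2.resize(c,None,fx=4,fy=4,interpolation=cv2.INTER_CUBIC))
for p in([614,-113.2,100],):print(*tool(p))
E
```

```text
[ -9.  100.7  -3.3] 90.01278230227749
```

View pics/s1.png

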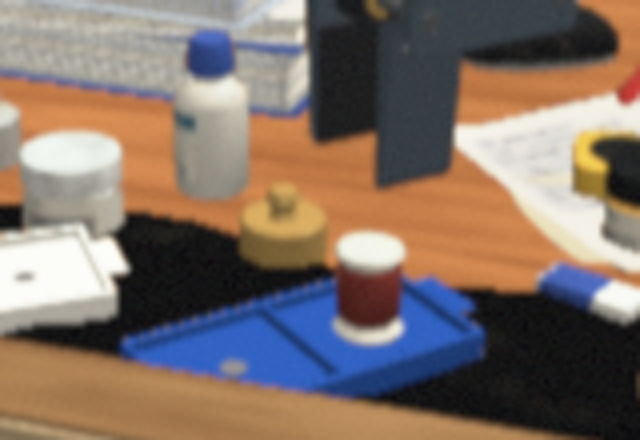

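The picture shows the spool upright in the far blue compartment, at (370,285) in the crop. Next is the brass weight, gripped at yaw 135° so the gripper body clears the bottle.

>>> {"api": "drive_effector", "payload": {
  "motion": [-8, 101, -3, -0.785, -8, 101, -3, -0.785, -8, 101, -3, -0.785, -8, 101, -3, -0.785, -8, 101, -3, -0.785, -8, 101, -3, -0.785],
  "jaw": 70
}}

```text
time_s: 7.98
tcp_pos: [611.8, -112.6, 97.8]
ee_rot: [-0.0, -0.381, 0.925, 0.0]
force: [1.1, -0.1, -0.6]
width: 70.2
gripper_force: 0.0
```

```bash
python3 - <<'E'
from h import *
np.set_printoptions(precision=1,suppress=True)
for p in([613,-113.2,8.5],):print(*tool(p),env.sense()["qpos"])
E
```

```text
[-0.4 -1.4 89.3] 134.7875882351897 [-0.3  0.6  1.5 -0.   1.1 -2.6]
```

>>> {"api": "drive_effector", "payload": {
  "motion": [0, -1, 45, 0, 0, -1, 80, 0, 0, -1, 89, 0, 0, -1, 89, 0, 0, -1, 89, 0]
}}

```text
time_s: 8.6
tcp_pos: [613.7, -113.5, 10.8]
ee_rot: [0.001, -0.382, 0.924, -0.001]
force: [-0.8, -0.3, 0.2]
width: 69.9
gripper_force: 0.0
```

>>> {"api": "drive_effector", "payload": {
  "motion": [0, 0, 0, 0, 0, 0, 0, 0, 0, 0, 0, 0, 0, 0, 0, 0, 0, 0, 0, 0, 0, 0, 0, 0],
  "jaw": 30
}}

```text
time_s: 9.35
tcp_pos: [613.0, -113.3, 9.8]
ee_rot: [0.0, -0.383, 0.924, -0.0]
force: [-0.3, 0.6, 6.0]
width: 43.9
gripper_force: 30.0
```

>>> {"api": "drive_effector", "payload": {
  "motion": [0, 0, -5, 0, 0, 0, -30, 0, 0, 0, -60, 0, 0, 0, -60, 0, 0, 0, -60, 0]
}}

```text
time_s: 9.98
tcp_pos: [612.3, -113.1, 68.7]
ee_rot: [-0.0, -0.383, 0.924, 0.0]
force: [-0.4, -0.5, -3.9]
width: 43.7
gripper_force: 30.0
```

```bash
python3 - <<'E'
from h import *
np.set_printoptions(precision=1,suppress=True)
for p in([532.7,-216.2,80],):print(*tool(p))
E
```

```text
[129.2 -16.6 -11.2] 134.9878079328631
```

>>> {"api": "drive_effector", "payload": {
  "motion": [20, -3, -12, 0, 75, -9, -12, 0, 129, -17, -12, 0, 129, -17, -12, 0, 129, -17, -12, 0, 129, -17, -12, 0]
}}

```text
time_s: 10.72
tcp_pos: [533.9, -215.9, 81.3]
ee_rot: [0.0, -0.383, 0.924, 0.0]
force: [0.5, 0.6, -3.2]
width: 43.9
gripper_force: 30.0
```

```bash
python3 - <<'E'
from h import *
np.set_printoptions(precision=1,suppress=True)
for p in([532.7,-216.2,22.5],):print(*tool(p))
E
```

```text
[ 1.1  0.7 58.8] 135.0356248226369
```

>>> {"api": "drive_effector", "payload": {
  "motion": [0, 0, 30, 0, 0, 0, 50, 0, 0, 0, 55, 0, 0, 0, 57, 0, 0, 0, 58.5, 0, 0, 0, 58.5, 0, 0, 0, 58.5, 0]
}}

```text
time_s: 11.6
tcp_pos: [533.8, -216.6, 23.3]
ee_rot: [0.0, -0.383, 0.924, -0.0]
force: [-0.1, -0.3, -3.2]
width: 43.8
gripper_force: 30.0
```

>>> {"api": "drive_effector", "payload": {
  "motion": [0, 0, 0.6, 0, 0, 0, 0.6, 0, 0, 0, 0.6, 0]
}}

```text
time_s: 11.98
tcp_pos: [533.6, -216.5, 22.3]
ee_rot: [-0.0, -0.383, 0.924, 0.0]
force: [-0.3, 1.1, -2.6]
width: 43.7
gripper_force: 30.0
```

>>> {"api": "drive_effector", "payload": {
  "motion": [0, 0, 0.7, 0, 0, 0, 0.7, 0, 0, 0, 0.7, 0]
}}

```text
time_s: 12.35
tcp_pos: [533.7, -216.5, 21.8]
ee_rot: [0.0, -0.383, 0.924, -0.0]
force: [-1.1, 0.1, 3.1]
width: 43.8
gripper_force: 30.0
```

>>> {"api": "drive_effector", "payload": {
  "motion": [0, 0, 0.4, 0, 0, 0, 0.4, 0]
}}

```text
time_s: 12.6
tcp_pos: [533.7, -216.5, 21.7]
ee_rot: [0.0, -0.383, 0.924, -0.0]
force: [-4.1, 1.4, 12.0]
width: 44.2
gripper_force: 30.0
```

>>> {"api": "drive_effector", "payload": {
  "motion": [0, 0, 0, 0, 0, 0, 0, 0, 0, 0, 0, 0, 0, 0, 0, 0],
  "jaw": 58
}}

```text
time_s: 13.1
tcp_pos: [533.6, -216.5, 21.1]
ee_rot: [-0.0, -0.383, 0.924, 0.0]
force: [0.4, 0.1, -0.0]
width: 58.0
gripper_force: 0.0
```

>>> {"api": "drive_effector", "payload": {
  "motion": [0, 0, -30, 0, 0, 0, -90, 0, 0, 0, -90, 0, 0, 0, -90, 0]
}}

```text
time_s: 13.6
tcp_pos: [533.5, -216.4, 111.1]
ee_rot: [0.0, -0.383, 0.924, -0.0]
force: [-0.0, 0.3, -0.4]
width: 58.4
gripper_force: 0.0
```

```bash
python3 - <<'E'
from h import *
np.set_printoptions(precision=1,suppress=True)
for p in([438.1,66,110],):print(*tool(p))
E
```

```text
[-132.2  267.2    1.1] 134.98480738142902
```

>>> {"api": "drive_effector", "payload": {
  "motion": [-132, 267, 0, 1.571, -132, 267, 0, 1.571, -132, 267, 0, 1.571, -132, 267, 0, 1.571, -132, 267, 0, 1.571, -132, 267, 0, 1.571, -132, 267, 0, 1.571, -132, 267, 0, 1.571, -132, 267, 0, 1.571, -132, 267, 0, 1.571],
  "jaw": 66
}}

```text
time_s: 14.85
tcp_pos: [437.5, 65.7, 110.3]
ee_rot: [-0.001, 0.382, 0.924, -0.0]
force: [0.8, 0.1, -0.2]
width: 66.1
gripper_force: 0.0
```

```bash
python3 - <<'E'
from h import *
np.set_printoptions(precision=1,suppress=True)
for p in([438.1,66,9],):print(*tool(p))
import cv2
i=read_camera("side")["image"][:,:,::-1]
a=cv2.resize(i[140:280,170:330],None,fx=4,fy=4,interpolation=cv2.INTER_CUBIC)
cv2.imwrite("pics/s2.png",a)
E
```

```text
[ -0.3   0.8 101.3] 45.02433441571154
```

View pics/s2.png

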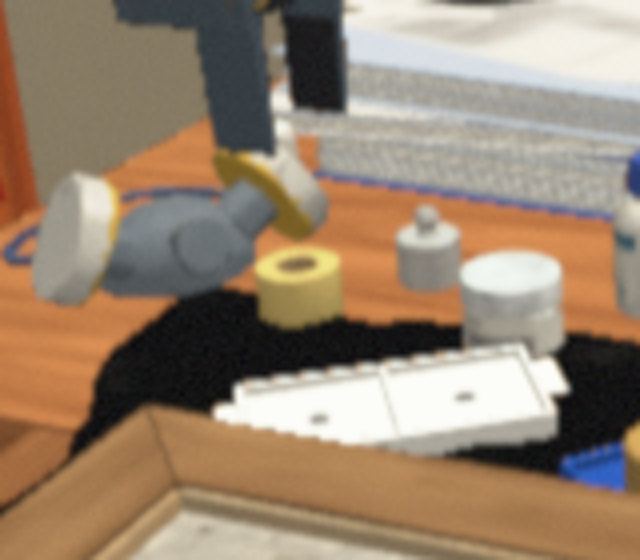

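The tape stands clear at crop (298,285), but the grey device's pad is tall and close. I'll turn to about 20° yaw so the gripper body passes it.

>>> {"api": "drive_effector", "payload": {
  "motion": [0, 1, 0, 0.43, 0, 1, 0, 0.43, 0, 1, 0, 0.43, 0, 1, 0, 0.43],
  "jaw": 62
}}

```text
time_s: 15.4
tcp_pos: [438.7, 66.3, 110.9]
ee_rot: [-0.0, 0.57, 0.822, -0.0]
force: [0.3, 1.1, -0.2]
width: 62.0
gripper_force: 0.0
```

```bash
python3 - <<'E'
from h import *
np.set_printoptions(precision=1,suppress=True)
for p in([438.1,66,9],):print(*tool(p))
E
```

```text
[ -0.1  -0.6 101.9] 20.54512349820674
```

>>> {"api": "drive_effector", "payload": {
  "motion": [0, -0.5, 50, 0, 0, -0.5, 80, 0, 0, -0.5, 97, 0, 0, -0.5, 101.5, 0, 0, -0.5, 101.5, 0, 0, -0.5, 101.5, 0]
}}

```text
time_s: 16.15
tcp_pos: [438.9, 66.2, 10.3]
ee_rot: [0.0, 0.571, 0.821, 0.0]
force: [0.3, -0.8, 0.4]
width: 61.9
gripper_force: 0.0
```

>>> {"api": "drive_effector", "payload": {
  "motion": [0, 0, 0, 0, 0, 0, 0, 0, 0, 0, 0, 0, 0, 0, 0, 0, 0, 0, 0, 0],
  "jaw": 34
}}

```text
time_s: 16.77
tcp_pos: [438.7, 66.2, 10.1]
ee_rot: [0.0, 0.571, 0.821, 0.0]
force: [-0.6, -0.6, 8.1]
width: 46.3
gripper_force: 30.0
```

>>> {"api": "drive_effector", "payload": {
  "motion": [0, 0, -10, 0, 0, 0, -40, 0, 0, 0, -90, 0, 0, 0, -90, 0, 0, 0, -90, 0]
}}

```text
time_s: 17.4
tcp_pos: [438.3, 66.2, 99.9]
ee_rot: [0.0, 0.571, 0.821, 0.0]
force: [-0.3, -0.5, -0.6]
width: 46.1
gripper_force: 30.0
```

```bash
python3 - <<'E'
from h import *
np.set_printoptions(precision=1,suppress=True)
for p in([407.5,-82.5,90],):print(*tool(p))
E
```

```text
[-128.7  -80.6    9.9] 20.34361635431182
```

```bash
python3 - <<'E'
from h import *
np.set_printoptions(precision=1,suppress=True)
for p in([479,-93.8,90],):print(*tool(p))
E
```

```text
[-164.2  -17.5    9.9] 20.34361635431182
```

>>> {"api": "drive_effector", "payload": {
  "motion": [-60, -6, 0, 0, -120, -12, 0, 0, -164, -17, 10, 0, -164, -17, 10, 0, -164, -17, 10, 0, -164, -17, 10, 0]
}}

```text
time_s: 18.15
tcp_pos: [479.0, -92.4, 89.5]
ee_rot: [-0.001, 0.571, 0.821, -0.0]
force: [-0.7, -0.1, -0.4]
width: 46.4
gripper_force: 30.0
```

```bash
python3 - <<'E'
from h import *
np.set_printoptions(precision=1,suppress=True)
for p in([479,-93.8,23],):print(*tool(p))
E
```

```text
[-1.4 -0.4 66.5] 20.40653078954326
```

>>> {"api": "drive_effector", "payload": {
  "motion": [-1, 0, 30, 0, -1, 0, 55, 0, -1, 0, 62, 0, -1, 0, 64, 0, -1, 0, 66.5, 0, -1, 0, 66.5, 0, -1, 0, 66.5, 0]
}}

```text
time_s: 19.02
tcp_pos: [480.1, -94.5, 23.6]
ee_rot: [0.0, 0.571, 0.821, 0.0]
force: [-0.5, -0.0, -0.1]
width: 46.2
gripper_force: 30.0
```

>>> {"api": "drive_effector", "payload": {
  "motion": [0, 0, 0.6, 0, 0, 0, 0.6, 0, 0, 0, 0.6, 0]
}}

```text
time_s: 19.4
tcp_pos: [479.9, -94.4, 22.6]
ee_rot: [0.0, 0.571, 0.821, 0.0]
force: [0.2, -0.6, -0.3]
width: 46.4
gripper_force: 30.0
```

>>> {"api": "drive_effector", "payload": {
  "motion": [0, 0, 0.4, 0, 0, 0, 0.4, 0, 0, 0, 0.4, 0]
}}

```text
time_s: 19.77
tcp_pos: [479.9, -94.4, 22.2]
ee_rot: [-0.0, 0.571, 0.821, -0.0]
force: [-0.2, -0.2, -0.1]
width: 46.5
gripper_force: 30.0
```

>>> {"api": "drive_effector", "payload": {
  "motion": [0, 0, 0.5, 0, 0, 0, 0.5, 0, 0, 0, 0.5, 0]
}}

```text
time_s: 20.15
tcp_pos: [479.9, -94.4, 22.1]
ee_rot: [0.0, 0.571, 0.821, 0.0]
force: [-2.2, 0.5, 10.3]
width: 46.3
gripper_force: 30.0
```

>>> {"api": "drive_effector", "payload": {
  "motion": [0, 0, 0.4, 0, 0, 0, 0.4, 0]
}}

```text
time_s: 20.4
tcp_pos: [479.9, -94.4, 22.0]
ee_rot: [0.0, 0.571, 0.821, 0.0]
force: [-3.9, 0.5, 20.1]
width: 46.4
gripper_force: 30.0
```

>>> {"api": "drive_effector", "payload": {
  "motion": [0, 0, 0, 0, 0, 0, 0, 0, 0, 0, 0, 0, 0, 0, 0, 0],
  "jaw": 62
}}

```text
time_s: 20.9
tcp_pos: [479.9, -94.4, 21.2]
ee_rot: [-0.0, 0.571, 0.821, -0.0]
force: [0.1, -0.9, 0.9]
width: 62.0
gripper_force: 0.0
```

>>> {"api": "drive_effector", "payload": {
  "motion": [0, 0, -30, 0, 0, 0, -90, 0, 0, 0, -120, 0, 0, 0, -120, 0]
}}

```text
time_s: 21.4
tcp_pos: [481.1, -94.8, 143.3]
ee_rot: [0.002, 0.571, 0.821, 0.001]
force: [-0.3, -1.3, -0.0]
width: 62.2
gripper_force: 0.0
```

```bash
python3 - <<'E'
from h import *
np.set_printoptions(precision=1,suppress=True)
for p in([620.5,-18.6,140],):print(*tool(p))
E
```

```text
[ 23.  157.2   3.8] 20.34435766207085
```

>>> {"api": "drive_effector", "payload": {
  "motion": [23, 157, 0, 0.35, 23, 157, 0, 0.35, 23, 157, 0, 0.35, 23, 157, 0, 0.35, 23, 157, 0, 0.35, 23, 157, 0, 0.35]
}}

```text
time_s: 22.15
tcp_pos: [618.1, -18.8, 140.9]
ee_rot: [-0.0, 0.706, 0.709, -0.0]
force: [-0.5, -0.8, 0.1]
width: 61.9
gripper_force: 0.0
```

```bash
python3 - <<'E'
from h import *
np.set_printoptions(precision=1,suppress=True)
for p in([620.5,-18.6,25],):print(*tool(p))
import cv2
i=read_camera("side")["image"][:,:,::-1]
cv2.imwrite("pics/s3.png",cv2.resize(i[130:280,220:400],None,fx=4,fy=4,interpolation=cv2.INTER_CUBIC))
E
```

```text
[  0.2   2.5 115.9] 0.24715474415146088
```

View pics/s3.png

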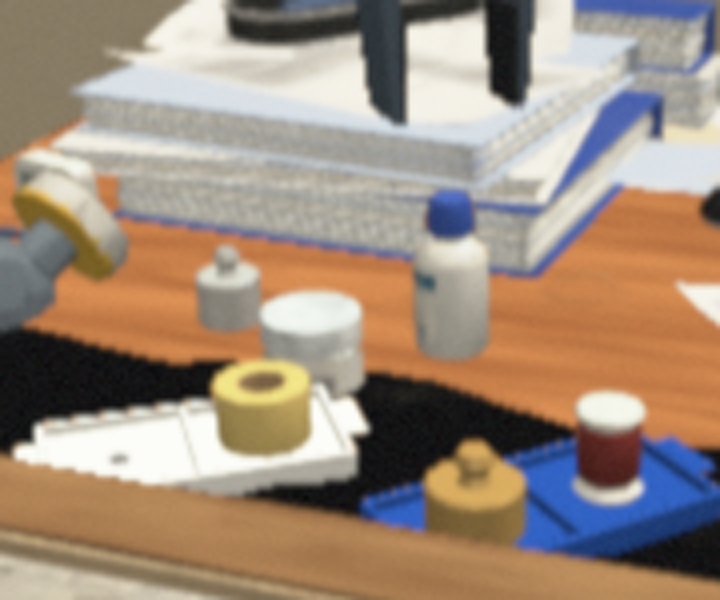

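Tape, brass weight and spool all stand upright in their compartments, at crop (262,405), (475,500) and (610,445). The bottle is untouched at (450,275).

>>> {"api": "drive_effector", "payload": {
  "motion": [0, 2.5, 40, 0, 0, 2.5, 80, 0, 0, 2.5, 105, 0, 0, 2.5, 115, 0, 0, 2.5, 115, 0, 0, 2.5, 115, 0]
}}

```text
time_s: 22.95
tcp_pos: [622.3, -18.4, 27.5]
ee_rot: [0.001, 0.705, 0.709, 0.001]
force: [-0.3, -0.9, 1.1]
width: 62.0
gripper_force: 0.0
```

>>> {"api": "drive_effector", "payload": {
  "motion": [0, 0, 0, 0, 0, 0, 0, 0, 0, 0, 0, 0, 0, 0, 0, 0, 0, 0, 0, 0],
  "jaw": 30
}}

```text
time_s: 23.58
tcp_pos: [621.8, -18.3, 26.7]
ee_rot: [0.0, 0.705, 0.709, 0.0]
force: [-2.2, -0.2, 6.6]
width: 40.7
gripper_force: 30.0
```

>>> {"api": "drive_effector", "payload": {
  "motion": [0, 0, -10, 0, 0, 0, -40, 0, 0, 0, -70, 0, 0, 0, -70, 0, 0, 0, -70, 0]
}}

```text
time_s: 24.2
tcp_pos: [621.3, -18.2, 96.1]
ee_rot: [-0.0, 0.705, 0.709, -0.0]
force: [-0.4, -0.3, -1.2]
width: 40.6
gripper_force: 30.0
```

```bash
python3 - <<'E'
from h import *
np.set_printoptions(precision=1,suppress=True)
for p in([407.5,-82.6,96],):print(*tool(p))
E
```

```text
[ -63.3 -214.1    0.2] 0.287154378637191
```

>>> {"api": "drive_effector", "payload": {
  "motion": [-15, -50, 0, -0.18, -30, -100, 0, -0.36, -45, -150, 0, -0.54, -63, -214, 0, -0.72, -63, -214, 0, -0.9, -63, -214, 0, -1.08, -63, -214, 0, -1.26, -63, -214, 0, -1.4, -63, -214, 0, -1.4, -63, -214, 0, -1.4]
}}

```text
time_s: 25.45
tcp_pos: [407.6, -82.2, 96.0]
ee_rot: [-0.0, 0.084, 0.996, 0.0]
force: [0.4, -0.4, -1.5]
width: 40.8
gripper_force: 30.0
```

```bash
python3 - <<'E'
from h import *
np.set_printoptions(precision=1,suppress=True)
for p in([407.5,-82.6,40],):print(*tool(p))
E
```

```text
[ 0.  -0.4 56. ] 80.31107858311266
```

>>> {"api": "drive_effector", "payload": {
  "motion": [0, 0, 25, 0, 0, 0, 45, 0, 0, 0, 52, 0, 0, 0, 54, 0, 0, 0, 56, 0, 0, 0, 56, 0, 0, 0, 56, 0]
}}

```text
time_s: 26.32
tcp_pos: [408.1, -82.4, 40.6]
ee_rot: [0.0, 0.083, 0.997, -0.0]
force: [0.7, 0.6, -1.5]
width: 41.0
gripper_force: 30.0
```

>>> {"api": "drive_effector", "payload": {
  "motion": [0, 0, 0.8, 0, 0, 0, 0.8, 0, 0, 0, 0.8, 0]
}}

```text
time_s: 26.7
tcp_pos: [407.9, -82.4, 39.5]
ee_rot: [0.0, 0.083, 0.997, -0.0]
force: [0.6, -0.2, 0.3]
width: 41.0
gripper_force: 30.0
```

>>> {"api": "drive_effector", "payload": {
  "motion": [0, 0, 0.4, 0, 0, 0, 0.4, 0, 0, 0, 0.4, 0]
}}

```text
time_s: 27.08
tcp_pos: [407.9, -82.3, 39.1]
ee_rot: [-0.0, 0.083, 0.997, -0.0]
force: [-0.4, -0.7, -1.2]
width: 40.5
gripper_force: 30.0
```

>>> {"api": "drive_effector", "payload": {
  "motion": [0, 0, 0.5, 0, 0, 0, 0.5, 0, 0, 0, 0.5, 0]
}}

```text
time_s: 27.45
tcp_pos: [408.0, -82.4, 38.7]
ee_rot: [0.0, 0.083, 0.997, -0.0]
force: [-0.3, 0.1, 5.7]
width: 40.6
gripper_force: 30.0
```

>>> {"api": "drive_effector", "payload": {
  "motion": [0, 0, 0.4, 0, 0, 0, 0.4, 0, 0, 0, 0.4, 0]
}}

```text
time_s: 27.82
tcp_pos: [408.0, -82.4, 38.7]
ee_rot: [0.0, 0.083, 0.997, -0.0]
force: [-2.5, 0.2, 19.3]
width: 40.5
gripper_force: 30.1
```

>>> {"api": "drive_effector", "payload": {
  "motion": [0, 0, 0, 0, 0, 0, 0, 0, 0, 0, 0, 0, 0, 0, 0, 0],
  "jaw": 62
}}

```text
time_s: 28.32
tcp_pos: [407.9, -82.3, 38.2]
ee_rot: [-0.0, 0.083, 0.997, 0.0]
force: [-0.3, 0.8, 0.2]
width: 61.9
gripper_force: 0.0
```

>>> {"api": "drive_effector", "payload": {
  "motion": [0, 0, -20, 0, 0, 0, -70, 0, 0, 0, -130, 0, 0, 0, -150, 0, 0, 50, -150, 0, 0, 100, -150, 0, 0, 160, -150, 0, 0, 200, -150, 0, 0, 200, -150, 0, 0, 200, -150, 0]
}}

```text
time_s: 29.58
tcp_pos: [440.6, 114.6, 188.0]
ee_rot: [-0.0, 0.082, 0.997, -0.0]
force: [-0.5, -0.1, 0.6]
width: 61.8
gripper_force: 0.0
```

```bash
python3 - <<'E'
import cv2
from plant import env, read_camera
for n,(a,b,c,d) in {"side":(150,280,210,410),"top":(125,315,225,425)}.items():
    i=read_camera(n)["image"][a:b,c:d,::-1];cv2.imwrite(f"pics/{n}f.png",cv2.resize(i,None,fx=3.15,fy=3.15,interpolation=cv2.INTER_CUBIC))
E
```

```text
(no output)
```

View pics/sidef.png

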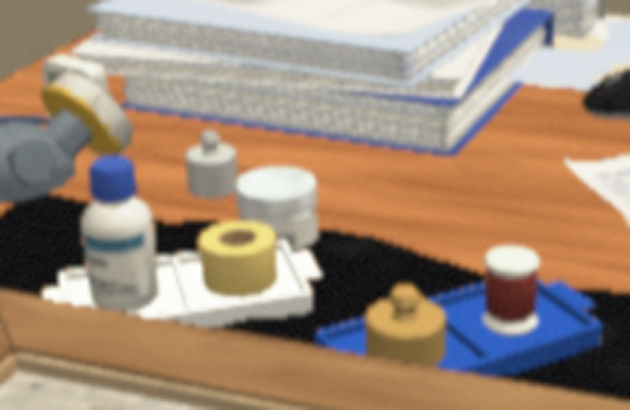

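View pics/topf.png

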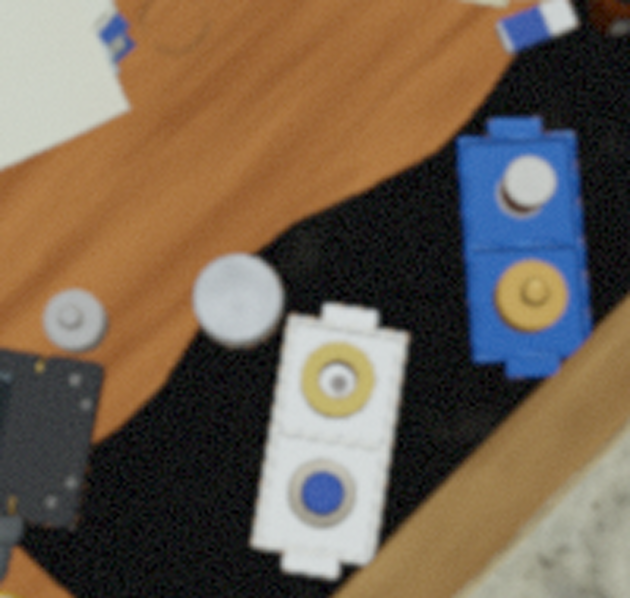

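All four things stand centred in their compartments, and the steel weight (75,318) and jar (238,298) haven't moved. I'll check the spool top at (529,181) for tilt before handing in.

```bash
python3 - <<'E'
from h import *
for z in(12,54):print((proj("top",np.array([604.1,-213.5,z]))-[225,125]+.34)*3.15,(proj("side",np.array([604.1,-213.5,z]))-[210,150]+.34)*3.15)
print(atz("top",T(529,181),54))
E
```

```text
[520.71832325 193.26697786] [509.15200992 321.62110275]
[530.19756647 179.78637848] [510.98663409 258.00196074]
[ 603.31240709 -212.72736683   54.        ]
```

The spool top lies within 1 mm of where an upright spool would put it, so I'm handing in.

```bash
python3 -c "
from plant import env, read_camera
print(env.hand_in())"
```

```text
the job is handed in; nothing more can be done
None
```

The job is handed in at about 30 s: spool and brass weight are in the blue tray, tape roll and bottle in the white tray, all upright, and the steel weight and jar were left where they stood.

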